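# Seat a tapered roller cone in its hub cup and rock it free

## Robot

A 6-joint arm with a two-finger parallel gripper is mounted at the origin on the work surface. World frame = base frame: x ahead of the robot, y to its left, z up, the work surface at z = 0. Lengths are in mm, angles in rad, forces in N, time in s.
With the tool pointing down it reaches from about 350 to 975 mm from the base axis. Payload 7.1 kg.
Tool frame: the origin (TCP) lies midway between the tips of the shut fingers; the grasp point (between the pads) lies 19 mm behind it (ctrl.tcp_to_grasp is the distance from the TCP to the grasp point, in mm); z points along the fingers, y is the line along which they close (so a half turn about z gives the same grasp; the last joint's range is limited). The gripper opens to 88 mm and grips with 3 to 60 N. Pads are 20 mm wide; open, the fingers measure 115 mm over their backs; the gripper's body (75 mm by 178 mm) begins 61 mm behind the grasp point.
Start: joints at [-1.296, 0.423, 1.63, -0, 1.089, -0.019], TCP at [181.013, -598.197, 222.675] pointing down, gripper open.
Joint ranges: [-3, 3], [-0.9, 2.11], [0.09, 2.58], [-1.31, 4.45], [0.11, 2.69], [-2.54, 2.54]. Speed limits (rad/s): [2.39, 2.39, 3.01, 3.14, 3.14, 3.14].

## Interface

Orientations are given as a rotation vector (axis times angle).
In Python, from workcell import get_obs, cams, ticket, boxes_of, ctrl gives the robot as it stands.
- The arm moves only by the shell command python3 -m creep 'ROWS' [OPENING]. ROWS is JSON, one flat list of numbers, 4 for each row, row after row: the shift along the world's x, y, z in m, then the turn about the world's z in rad. In form: [tx, ty, tz, spin, tx, ty, tz, spin, ...]. A call has 1 to 10 rows; each row is the pose to reach, as a shift and turn from the pose commanded when the call began; what a row does not reach only later rows make up. A row lasts 1/12 s, in which the tool goes at most 41.7 mm and 7.16 degrees, less where a joint would pass 70% of its speed; a pose out of reach is approached as far as the arm can. A call with a gripper value outside its range is refused whole. OPENING is the opening, from 0 (shut) to 1 (fully open), set as the call begins (- or left out, the last holds). The fingers move at their own pace and stop on an object; the grip force is fixed at half the most. Time passes only in rows, so rows that repeat a pose let the fingers close. It gives the time, the measured TCP pose, the force, the opening and the grip force at its end, in the units of the state.
- get_obs(): the state, without advancing time (a new reading comes with each control period).
- cams.get_image(name): name is "side" or "top" or "wrist"; returns (picture, depth): 480x640x3 uint8, red, green, blue; 480x640 float32, mm along the optical axis (not along the pixel's ray), 0 where there is no reading.
- cams.get_calibration(name): a dict with "mtx" (3x3 intrinsics, pixels), "R" (3x3) and "t" (3): a world point X has camera coordinates R X + t; the wrist camera has in their place "mount" (4x4, takes a point from camera to tool coordinates, whose origin is the TCP and whose axes are the flange's). Camera axes: x right, y down, z forward; pixel columns grow to the right and rows downward; lengths in mm; the calibration is good to about 2 mm. The wrist camera is an equidistant fisheye: a pixel r from the principal point sees the ray r / f radians off the axis. A picture is of the moment at which its call begins: read the wrist's pose just before it. get_calibration takes no time and is no camera call.
- ticket.close_job(): hands the job in; it is judged then, once.
Trained networks look in the newest picture that a camera, given by its name, has taken for a name from the list of things; names that differ only in an ending like _2 or _b are one class to them, and where a whole thing is asked for, a point or a joint stands for the part that bears it (a point fixed in the world has none). Each returns a list of dicts, best first, with "score" (0 to 1); they miss things now and then, are a little off and sometimes report something else, mostly with a low value. They report only what shows in the picture. A call takes as long as a camera call. They do not tell look-alikes from the thing itself.
- boxes_of(camera, target): "centre" ([column, row] in pixels, amid what is visible of it).
The state is a dict: "t": time; "qpos": joint angles; "qvel": joint speeds; "joint_torque": joint torques, N m; "ee_pos": TCP position; "orientation": TCP orientation; "ft_force": force on the tool from outside, world axes, zero at the start; "moment": the same for the moment, N m; "width": finger opening in mm; "grasp_force": force on a finger pad.
Only numpy, scipy, OpenCV 4.12 (cv2) and the standard library are available. Lean on these libraries where they do the work, as an engineer would, in place of code of your own. Each camera call takes 0.05 s, during which the arm holds its last target. There are 200 camera calls.

## Task

Take the bigger stub shaft with the tapered roller cone, set it in the hub cup that matches it, and push it steadily down, upright, until the cup it sits in has slid down fully home on its hidden stop and takes a firm push of about 15 N; never load it with more than 25 N. Then check that it is not wedged: rock the shaft over by about 6 degrees with the cone still resting in the cup, let it settle back upright and fully seated, and let go. Leave the other things on the bench where they are.

Things in the scene. Friction and masses are not known exactly. Their poses are not given: they have to be found in the camera images.
- stub_mid (a point): Bare steel stub shaft with a tapered roller cone on its lower end, standing on the small end of the cone, 75 mm high, 0.3 to 0.5 kg. From the bottom: cone 25 mm wide at its foot growing to 54 mm wide at 18 mm height, 54 mm wide collar up to 23 mm, then a plain round shaft 22 mm in diameter up to 75 mm, to be gripped (its axis is z). This point is on the axis half-way up, 37.5 mm above the foot.
- hub: The matching hub, fixed to the bench: dark steel barrel 90 mm wide, 45 mm high, on a 104 mm flange 10 mm thick. Origin at the centre of its underside, z up, on the bench. In its top slides a tapered cup (joint race), mouth 49 mm wide, 13 mm deep, with the cone's slope. The seated cone's foot is 15 mm below the cup's face; with the cup home the stub's mid point ends 61 to 74 mm above this origin.
- race (a joint): How far the bright, oiled steel cup has slid down in the matching hub, m: starts at 0 to 0.005; 0.010 is home on its stop. The stop's height depends on hidden shims: home, the cup's face lies anywhere from 6 mm below to 6 mm above the hub's top face. It slides stiffly (about 6 N to move it), stays where it is left, then stops hard.
- hub_wide: A hub of the same outer size, fixed to the bench, whose fixed cup is too wide (mouth 65 mm). Origin at the centre of the underside.
- hub_narrow: A hub of the same outer size, fixed to the bench, whose fixed cup is too narrow (mouth 37 mm). Origin at the centre of the underside.
- stub_small_mid (a point): A smaller stub shaft with a smaller cone, not to be used: 55 mm high, cone up to 36 mm wide, shaft 16 mm. Point on its axis half-way up.
- nut: Dark steel round nut, 28 mm wide, 12 mm high, lying between the hubs; origin at the centre of its underside. Leave alone.
- spacer: Aluminium spacer ring, 26 mm wide, 22 mm high, between the hubs; origin at the centre of its underside. Leave alone.
- wrench: Wrench lying on the bench to the left. Leave alone.
- grease_jar: White jar, 64 mm wide, 75 mm high, to the left; origin at the centre of its underside. Leave alone.
- oil_bottle: Grey bottle, 60 mm wide, 160 mm high, to the right; origin at the centre of its underside. Leave alone.
- hammer: Hammer lying on the bench to the right. Leave alone.
- stub: The same big stub: its frame, origin at the centre of the cone's foot, z along the shaft.
Not all that is in view belongs to the job. What is shaped like the stub but blue is not meant.

How it is judged:
By the outcome, as a careful person would: the job done as asked, in the order asked, and still so for the second after the job is handed in, with the robot touching nothing.
It also fails if it takes over 58 s, if anything falls off the work surface, if the arm or the gripper's body presses on something with over 40 N, if the wrist force passes 120 N, or if a joint passes its speed limit or range.

## Working session

There is one attempt and no reset: what is moved stays moved. The work goes in short steps, Python scripts to look and compute and a shell command to move; the robot and the scene stay as the last step left them, time stands still between calls to the robot, and variables do not carry over. Pictures are saved under pics/ and viewed, at most 10 in all, crops included, and the job is handed in when it is done.

```bash
mkdir -p pics; ls; cat > h.py <<'E'
import numpy as np, cv2
from workcell import get_obs, cams, ticket, boxes_of, ctrl
def snap(n,f=None):
    im,d=cams.get_image(n)
    if f: cv2.imwrite('pics/'+f+'.png',im[:,:,::-1])
    return im,d
def world(n,u,v,z):
    "depth z mm along axis -> world"
    c=cams.get_calibration(n); K=c['mtx']
    p=np.array([(u-K[0][2])/K[0][0]*z,(v-K[1][2])/K[1][1]*z,z])
    return np.array(c['R']).T@(p-np.array(c['t']))
def pts(n,d):
    v,u=np.mgrid[:480,:640]; c=cams.get_calibration(n); K=np.array(c['mtx'])
    p=np.stack([(u-K[0,2])/K[0,0]*d,(v-K[1,2])/K[1,1]*d,d],-1)
    return (p-np.array(c['t']))@np.array(c['R'])
E
python3 - <<'E'
from h import *
for n in('top','side'):
    im,d=snap(n,n+'0'); np.save(n+'d.npy',d)
    for t in('stub_mid','hub','race','hub_wide','hub_narrow','stub_small_mid'):
        for b in boxes_of(n,t)[:4]:
            u,v=b['centre'];z=d[int(v),int(u)]
            print(n,t,round(b['score'],2),np.round(b['centre']),np.round(world(n,u,v,z)) if z>0 else None)
print(get_obs())
E
```

```text
pics
top stub_mid 0.95 [240. 272.] [450. 140.  71.]
top stub_mid 0.89 [248. 324.] [347. 127.  51.]
top stub_mid 0.61 [188. 292.] [414. 250.  54.]
top hub 0.72 [421. 188.] [ 635. -242.   16.]
top race 0.75 [419. 180.] [ 651. -239.   14.]
top hub_wide 0.86 [214. 218.] [578. 206.   9.]
top hub_narrow 0.55 [321. 197.] [612. -27.  36.]
top stub_small_mid 0.63 [322. 195.] [623. -29.  11.]
top stub_small_mid 0.6 [356. 276.] [440. -94.  53.]
side stub_mid 0.83 [239. 175.] [416. 245.  45.]
side stub_mid 0.65 [269. 201.] [465. 132.  44.]
side stub_mid 0.57 [227. 216.] [362. 121.  39.]
side hub 0.72 [403. 318.] [ 636. -239.   18.]
side hub 0.33 [288. 289.] [ 443. -109.   26.]
side race 0.83 [406. 310.] [ 650. -223.   16.]
side race 0.55 [268. 208.] [459. 131.  26.]
side hub_wide 0.64 [312. 182.] [578. 166.  41.]
side hub_narrow 0.72 [359. 243.] [615. -55.  45.]
side stub_small_mid 0.71 [359. 248.] [609. -68.  46.]
side stub_small_mid 0.69 [290. 290.] [ 447. -108.   20.]
{'t': 0.7, 'qpos': array([-1.29599162e+00,  4.23089219e-01,  1.62987114e+00, -1.63740189e-06,
        1.08860758e+00, -1.89954213e-02]), 'qvel': array([ 5.33818922e-04, -1.79055055e-05,  1.30525352e-04, -7.92135802e-04,
        2.75911857e-05,  2.11870855e-03]), 'joint_torque': array([ 2.09182699e-04, -5.44435072e+01, -2.74004710e+01,  6.44139061e-02,
        1.70576759e-02, -1.45755160e-05]), 'ee_pos': array([ 181.02162447, -598.21061484,  222.69315945]), 'orientation': array([3.10773176e+00, 4.59839679e-01, 2.69109649e-06]), 'ft_force': array([-0.04223155,  0.69374019, -0.09843832]), 'moment': array([-0.01638399,  0.01649423, -0.0760651 ]), 'grasp_force': 0.0, 'width': 88.24719920338444}
```

View pics/top0.png

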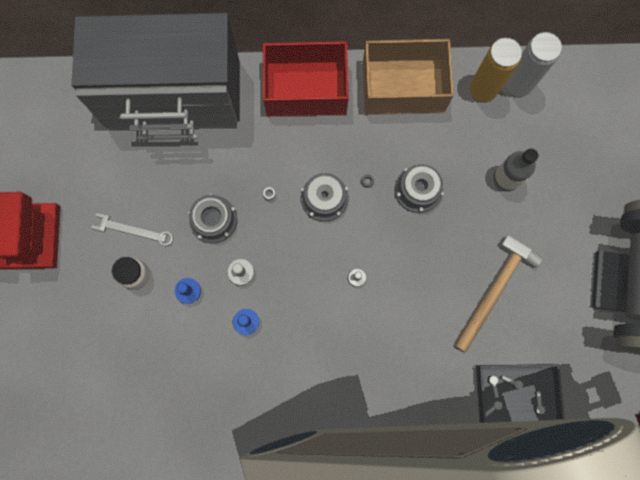

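View pics/side0.png

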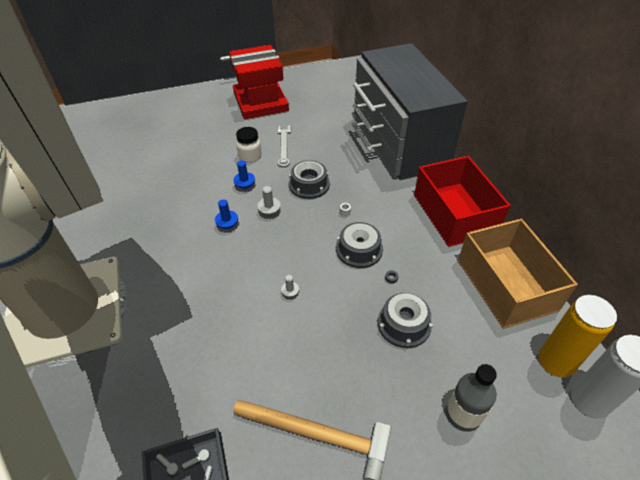

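Candidates for the stub in the top view are bare steel at (240,272), blue at (187,291) and (246,322), and smaller bare steel at (357,277). I choose (240,272). The hubs are at (212,217), (325,195) and (420,187). Next I measure the depth and check a close crop.

```bash
python3 - <<'E'
from h import *
for n in('top','side'):
    d=np.load(n+'d.npy').astype(float); P=pts(n,d); ok=d>0
    def near(c,r,z0,z1):
        m=ok&(np.hypot(P[...,0]-c[0],P[...,1]-c[1])<r)&(P[...,2]>z0)&(P[...,2]<z1); return P[m]
    for name,c in(('big',(452,138)),('small',(443,-98))):
        q=near(c,45,3,120); print(n,name,len(q),'zmax',q[:,2].max().round(1))
        for a,b in((8,30),(30,50),(50,90)):
            w=near(c,45,a,b)
            if len(w): print('  ',a,b,len(w),w.mean(0).round(1),w.min(0).round(),w.max(0).round())
    for name,c in(('L',(588,200)),('M',(620,-40)),('R',(635,-242))):
        q=near(c,70,38,70)
        (cx,cy),r=cv2.minEnclosingCircle(q[:,:2].astype(np.float32)); 
        inn=near((cx,cy),r,-20,70);rr=np.hypot(inn[:,0]-cx,inn[:,1]-cy)
        print(n,name,len(q),round(cx,1),round(cy,1),'r',round(r,1),[(k,round(float(np.median(inn[(rr>=k)&(rr<k+5),2])),1)) for k in range(0,50,5) if ((rr>=k)&(rr<k+5)).any()])
im=cv2.imread('pics/top0.png')
a=cv2.resize(im[240:350,160:270],(500,500),interpolation=2); cv2.imwrite('pics/c1.png',a)
E
```

```text
top big 561 zmax 78.2
   8 30 380 [456.5 145.4  21.8] [432. 121.  12.] [485. 173.  30.]
   30 50 19 [451.6 142.7  39.7] [447. 136.  31.] [462. 154.  50.]
   50 90 114 [457.3 146.1  71.4] [447. 136.  51.] [470. 157.  78.]
top small 293 zmax 60.3
   8 30 176 [441.2 -97.   14.8] [ 425. -115.    8.] [461. -80.  24.]
   30 50 17 [438.1 -95.7  42.8] [ 435. -105.   30.] [447. -90.  50.]
   50 90 42 [442.4 -97.6  53.9] [ 436. -104.   50.] [449. -92.  60.]
top L 953 576.1 208.8 r 45.5 [(0, 11.0), (5, 10.5), (10, 11.2), (15, 11.0), (20, 33.3), (25, 40.0), (30, 45.9), (35, 44.1), (40, 42.0), (45, 34.6)]
top M 1262 619.2 -33.5 r 45.3 [(0, 10.8), (5, 33.1), (10, 38.3), (15, 45.5), (20, 46.7), (25, 46.2), (30, 46.4), (35, 44.1), (40, 41.7), (45, 36.1)]
top R 1216 633.7 -239.4 r 45.8 [(0, 17.2), (5, 18.8), (10, 20.2), (15, 41.9), (20, 48.8), (25, 52.2), (30, 51.5), (35, 46.2), (40, 41.6), (45, 25.8)]
side big 436 zmax 75.4
   8 30 257 [460.8 136.6  20.6] [435. 116.   8.] [489. 171.  29.]
   30 50 61 [460.8 135.6  39.8] [451. 131.  30.] [472. 143.  50.]
   50 90 114 [461.3 138.4  66.1] [451. 131.  50.] [473. 154.  75.]
side small 278 zmax 55.1
   8 30 185 [ 445.1 -106.1   15.3] [ 428. -120.    8.] [464. -86.  30.]
   30 50 46 [ 445.5 -107.    40.1] [ 438. -110.   30.] [ 453. -102.   50.]
   50 90 44 [ 446.  -102.6   52.8] [ 439. -109.   50.] [454. -96.  55.]
side L 493 579.1 204.8 r 46.0 [(5, 11.5), (10, 11.1), (15, 9.8), (20, 34.2), (25, 37.9), (30, 43.9), (35, 42.2), (40, 33.2), (45, 22.3)]
side M 991 622.1 -37.2 r 46.3 [(5, 34.7), (10, 37.9), (15, 44.1), (20, 46.0), (25, 46.0), (30, 46.0), (35, 43.8), (40, 34.1), (45, 20.7)]
side R 1400 637.0 -242.9 r 45.8 [(0, 18.2), (5, 18.6), (10, 18.9), (15, 42.1), (20, 48.2), (25, 51.5), (30, 51.7), (35, 45.0), (40, 34.0), (45, 13.3)]
```

View pics/c1.png

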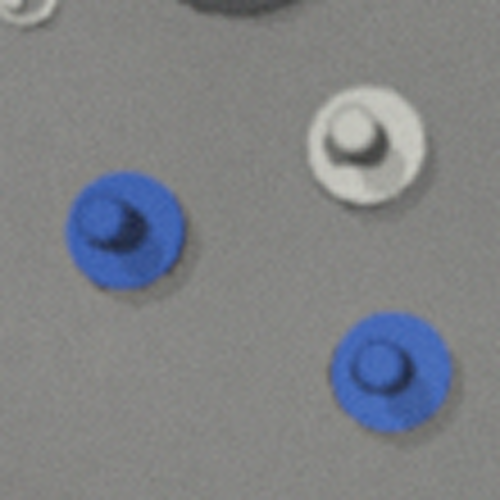

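The crop shows the only bare-metal big stub at crop (355,130), with both neighbours blue. The match for the hub is the right-hand one: its mouth is about 49 mm, its face stands proud at z≈52, and it is centred near (635,-241). The stub is near (458,143).

```bash
python3 -m creep '[0.27,0.25,0,0,0.27,0.25,0,0,0.27,0.25,0,0,0.27,0.25,0,0,0.27,0.25,0,0,0.27,0.25,0,0,0.27,0.25,0,0,0.27,0.25,0,0,0.27,0.25,0,0,0.27,0.25,0,0]' && python3 -m creep '[0.007,0.49,-0.04,0,0.007,0.49,-0.04,0,0.007,0.49,-0.04,0,0.007,0.49,-0.04,0,0.007,0.49,-0.04,0,0.007,0.49,-0.04,0,0.007,0.49,-0.04,0,0.007,0.49,-0.04,0,0.007,0.49,-0.04,0,0.007,0.49,-0.04,0]' 
python3 -c "
from workcell import *
print(get_obs());print(cams.get_calibration('wrist'))"
```

```text
t: 1.53
ee_pos: [454.9, -344.5, 223.0]
orientation: [-3.106, -0.467, -0.003]
ft_force: [0.0, 0.2, 0.1]
width: 87.7
grasp_force: 0.0
t: 2.37
ee_pos: [456.7, 68.5, 189.0]
orientation: [3.108, 0.459, 0.001]
ft_force: [0.2, -0.4, 0.3]
width: 88.0
grasp_force: 0.0
{'t': 2.3667, 'qpos': array([ 1.23139697e-01,  2.31971060e-01,  2.00868301e+00, -2.00855778e-04,
        9.00181033e-01,  1.40075846e+00]), 'qvel': array([ 1.07986585,  0.1582281 , -0.10072914, -0.00257702, -0.06763887,
        1.07133428]), 'joint_torque': array([ -6.34778023, -40.55531502, -21.09739602,   0.06518254,
         0.21972232,  -1.42645251]), 'ee_pos': array([456.73768842,  68.47025017, 188.95848397]), 'orientation': array([3.10769726e+00, 4.59042971e-01, 1.18377148e-03]), 'ft_force': array([ 0.23505639, -0.44422587,  0.34222153]), 'moment': array([-0.02322091, -0.0716879 ,  0.01066459]), 'grasp_force': 0.0, 'width': 88.04423526763665}
{'mtx': array([[371.64829954,   0.        , 317.97982866],
       [  0.        , 371.64829954, 236.65230269],
       [  0.        ,   0.        ,   1.        ]]), 'mount': array([[-4.32854193e-04, -9.59936941e-01, -2.80215778e-01,
         7.65449954e+01],
       [ 9.99999903e-01, -4.38839835e-04, -4.13809050e-05,
         5.22859981e-02],
       [-8.32467861e-05, -2.80215768e-01,  9.59937038e-01,
        -1.61952205e+02],
       [ 0.00000000e+00,  0.00000000e+00,  0.00000000e+00,
         1.00000000e+00]])}
```

```bash
python3 -m creep '[0,0.04,-0.01,0,0,0.07,-0.02,0,0,0.07,-0.02,0,0,0.07,-0.02,0]'
cat >> h.py <<'E'
from scipy.spatial.transform import Rotation as Rn
def wcloud(f=None):
    o=get_obs(); im,d=snap('wrist',f); d=d.astype(float)
    c=cams.get_calibration('wrist'); K=c['mtx']; v,u=np.mgrid[:480,:640]
    x=(u-K[0,2])/K[0,0]; y=(v-K[1,2])/K[1,1]; th=np.hypot(x,y)+1e-9
    s=np.tan(np.minimum(th,1.5))/th
    p=np.stack([x*s*d,y*s*d,d],-1)@c['mount'][:3,:3].T+c['mount'][:3,3]
    R=Rn.from_rotvec(o['orientation']).as_matrix()
    return o,im,d,p@R.T+o['ee_pos'],p
E
python3 - <<'E'
from h import *
o,im,d,P,p=wcloud('w1'); print(o['ee_pos'])
for b in boxes_of('wrist','stub_mid')[:3]: 
    u,v=np.int32(b['centre']); print(b['score'],u,v,P[v,u])
ok=(d>0)&(np.hypot(P[...,0]-458,P[...,1]-143)<50)
for a,b in((5,26),(18,26),(30,50),(50,72),(72,80)):
    w=P[ok&(P[...,2]>a)&(P[...,2]<b)]
    if len(w)>3:
        (cx,cy),r=cv2.minEnclosingCircle(w[:,:2].astype(np.float32)); print(a,b,len(w),w.mean(0).round(1),'circ',cx,cy,r)
E
```

```text
t: 2.7
ee_pos: [456.6, 137.8, 168.4]
orientation: [3.107, 0.465, -0.001]
ft_force: [-0.1, -0.6, 1.2]
width: 87.7
grasp_force: 0.0
[456.57361274 137.84462752 168.37081431]
0.9 289 321 [367.43318066 137.31789661  42.06672975]
0.86 311 212 [472.12434617 147.86286037  65.16739021]
0.59 175 222 [432.93490429 248.25141223  60.34511221]
5 26 2095 [466.7 145.9  22.9] circ 461.7659912109375 144.90866088867188 27.40996551513672
18 26 2095 [466.7 145.9  22.9] circ 461.7659912109375 144.90866088867188 27.40996551513672
30 50 123 [470.8 146.9  40.6] circ 465.06561279296875 145.35821533203125 10.330316543579102
50 72 171 [470.5 146.7  61.2] circ 462.11871337890625 144.90492248535156 11.198485374450684
72 80 717 [462.4 145.   74.6] circ 461.83233642578125 144.8914794921875 11.379889488220215
```

View pics/w1.png

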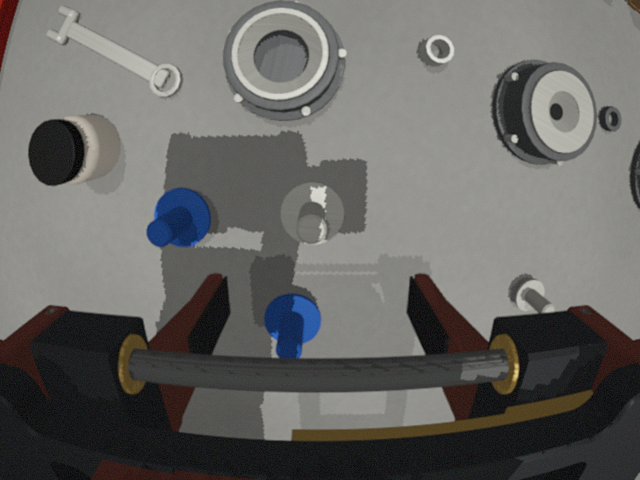

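The picture shows the grey stub at (313,220) and the blue ones at (180,215) and (292,325). The stub axis is at (461.9,144.9), and its top at 74.6 and its radii fit the description. I descend in two stages.

```bash
python3 -m creep '[0.0053,0.007,-0.03,0,0.0053,0.007,-0.06,0,0.0053,0.007,-0.075,0,0.0053,0.007,-0.075,0,0.0053,0.007,-0.075,0]'
python3 -c "
from h import *
o,im,d,P,p=wcloud(); print(o['ee_pos'])
ok=(d>0)&(np.hypot(P[...,0]-462,P[...,1]-145)<45)
for a,b in((20,26),(72,80)):
    w=P[ok&(P[...,2]>a)&(P[...,2]<b)]
    if len(w)>3: print(a,len(w),cv2.minEnclosingCircle(w[:,:2].astype(np.float32)))
"
```

```text
t: 3.22
ee_pos: [462.2, 142.6, 93.8]
orientation: [3.108, 0.457, -0.002]
ft_force: [0.3, -0.8, -0.3]
width: 87.6
grasp_force: 0.0
[462.19139873 142.64083563  93.75111664]
20 3253 ((461.8498840332031, 144.9344940185547), 27.33481788635254)
72 1245 ((461.986328125, 144.85894775390625), 11.329150199890137)
```

```bash
python3 -m creep '[0,0.002,-0.02,0,0,0.002,-0.045,0,0,0.002,-0.058,0,0,0.002,-0.058,0,0,0.002,-0.058,0]' && python3 -m creep '[0,0,0,0,0,0,0,0,0,0,0,0,0,0,0,0,0,0,0,0,0,0,0,0,0,0,0,0,0,0,0,0]' 0
```

```text
t: 3.68
ee_pos: [463.0, 145.8, 36.7]
orientation: [-3.108, -0.459, -0.001]
ft_force: [0.2, -0.3, 0.8]
width: 88.1
grasp_force: 0.0
t: 4.35
ee_pos: [462.3, 146.1, 35.8]
orientation: [-3.108, -0.46, -0.0]
ft_force: [0.5, 0.1, -0.2]
width: 38.2
grasp_force: 0.0
```

```bash
python3 -m creep '[0,0,0,0,0,0,0,0,0,0,0,0,0,0,0,0,0,0,0,0,0,0,0,0]' && python3 -m creep '[0,0,0.005,0,0,0,0.02,0,0,0,0.04,0,0,0,0.07,0,0,0,0.1,0,0,0,0.1,0]'
```

```text
t: 4.85
ee_pos: [462.2, 146.0, 35.7]
orientation: [-3.108, -0.46, 0.0]
ft_force: [0.2, -0.6, -1.3]
width: 21.3
grasp_force: 30.0
t: 5.35
ee_pos: [464.9, 146.9, 140.3]
orientation: [-3.107, -0.46, -0.012]
ft_force: [1.6, -0.4, -4.2]
width: 21.0
grasp_force: 30.0
```

```bash
python3 -m creep '[0.01,-0.035,0,0,0.098,-0.387,0,0,0.098,-0.387,0,0,0.098,-0.387,0,0,0.098,-0.387,0,0,0.098,-0.387,0,0,0.098,-0.387,0,0,0.098,-0.387,0,0,0.098,-0.387,0,0,0.098,-0.387,0,0]' && python3 -m creep '[0,-0.015,0,0,0,-0.015,0,0,0,-0.015,0,0,0,-0.015,0,0]'
python3 - <<'E'
from h import *
from scipy.optimize import least_squares
o,im,d,P,p=wcloud('w2'); print(o['ee_pos'],o['ft_force'])
q=np.hypot(P[...,0]-636,P[...,1]+241)
w=P[(d>0)&(q<70)&(P[...,2]>47)&(P[...,2]<60)]
print(len(w),np.median(w[:,2]),cv2.minEnclosingCircle(w[:,:2].astype(np.float32)))
# annulus of face
r=q[(d>0)&(q<70)];z=P[...,2][(d>0)&(q<70)]
for k in range(0,60,4):
    s=z[(r>=k)&(r<k+4)]; 
    if len(s): print(k,len(s),np.percentile(s,[10,50,90]).round(1))
E
```

```text
t: 6.18
ee_pos: [560.0, -244.2, 134.4]
orientation: [-3.108, -0.458, 0.001]
ft_force: [1.2, 0.5, -4.0]
width: 21.4
grasp_force: 30.0
t: 6.52
ee_pos: [559.0, -254.4, 134.7]
orientation: [-3.106, -0.46, 0.003]
ft_force: [-0.1, -0.2, -4.1]
width: 21.3
grasp_force: 30.0
[ 559.03703003 -254.40135437  134.70751098] [-0.06193391 -0.15107592 -4.07970138]
7041 53.27066630212035 ((637.3370971679688, -241.57412719726562), 36.66557693481445)
0 90 [18.9 19.7 20.6]
4 273 [18.9 19.8 20.7]
8 462 [18.8 19.8 20.7]
12 830 [19.1 20.9 43.4]
16 1159 [41.9 45.3 48.2]
20 1375 [47.7 50.3 53.1]
24 1566 [52.1 53.4 54.4]
28 1739 [52.7 53.5 54.4]
32 1803 [52.6 53.5 54.4]
36 1575 [44.1 45.1 53.7]
40 2096 [43.9 44.8 45.7]
44 4470 [ 45.8 230.9 238.3]
48 7131 [220.7 231.4 238.7]
52 13005 [119.5 238.6 255.3]
56 14575 [  0.3 240.1 255.7]
```

View pics/w2.png

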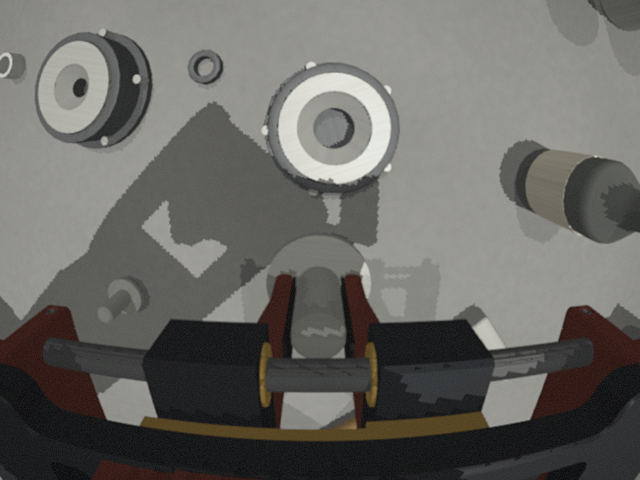

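The hub's bright cup ring is at (332,128). Its face is at z≈53.4 and its centre at (637.3,-241.6). Seating contact is expected at TCP z≈74.

```bash
python3 -m creep '[0.03,0.005,0,0,0.06,0.01,0,0,0.079,0.013,0,0,0.079,0.013,-0.02,0,0.079,0.013,-0.04,0,0.079,0.013,-0.05,0,0.079,0.013,-0.05,0,0.079,0.013,-0.05,0,0.079,0.013,-0.05,0]'; python3 -m creep '[0,0,0,0,0,0,0,0]'
```

```text
t: 7.32
ee_pos: [639.8, -242.7, 86.8]
orientation: [3.107, 0.46, 0.002]
ft_force: [0.5, -0.5, -4.2]
width: 21.5
grasp_force: 30.0
t: 7.48
ee_pos: [639.9, -243.3, 87.1]
orientation: [3.107, 0.459, 0.003]
ft_force: [0.4, -0.3, -5.1]
width: 21.5
grasp_force: 30.0
```

```bash
python3 -m creep '[-0.002,0.0019,-0.003,0,-0.002,0.0019,-0.006,0,-0.002,0.0019,-0.009,0,-0.002,0.0019,-0.010,0,-0.002,0.0019,-0.010,0,-0.002,0.0019,-0.010,0]'; python3 -m creep '[0,0,-0.0005,0,0,0,-0.001,0,0,0,-0.0015,0,0,0,-0.002,0,0,0,-0.002,0]'
```

```text
t: 7.98
ee_pos: [637.3, -241.1, 75.6]
orientation: [-3.108, -0.46, 0.0]
ft_force: [0.7, -0.4, -5.6]
width: 21.3
grasp_force: 30.0
t: 8.4
ee_pos: [638.0, -241.2, 74.4]
orientation: [3.107, 0.46, 0.002]
ft_force: [2.0, 0.2, -0.8]
width: 21.6
grasp_force: 30.0
```

```bash
for i in 1 2 3; do python3 -m creep '[0,0,-0.0004,0,0,0,-0.0008,0,0,0,-0.0008,0]' | egrep 'ee_pos|force'; done
```

```text
ee_pos: [637.9, -241.2, 73.3]
ft_force: [3.7, -0.1, 0.3]
grasp_force: 30.0
ee_pos: [637.8, -241.2, 72.3]
ft_force: [4.4, 0.1, -0.0]
grasp_force: 30.0
ee_pos: [637.7, -241.2, 71.5]
ft_force: [5.1, -0.4, -0.0]
grasp_force: 30.0
```

```bash
for i in 1 2; do python3 -m creep '[0.0004,0,0,0,0.0008,0,0,0,0.0008,0,0,0]' | egrep 'ee_pos|force'; done
python3 - <<'E'
from h import *
q=None
for n in('side','top'):
    im,d=snap(n,n+'1'); P=pts(n,d.astype(float)); q=np.hypot(P[...,0]-637,P[...,1]+241)
    for a,b in((29,33),(38,43)):
        m=(d>0)&(q>a)&(q<b)&(P[...,2]<70)&(P[...,2]>38); print(n,a,m.sum(),np.percentile(P[...,2][m],[25,50,75]))
E
```

```text
ee_pos: [637.9, -241.2, 71.3]
ft_force: [4.3, -1.5, 0.3]
grasp_force: 30.0
ee_pos: [638.1, -241.1, 71.1]
ft_force: [1.2, -0.8, 1.4]
grasp_force: 30.0
side 29 142 [47.3137677  48.26746971 48.86700281]
side 38 241 [42.17384149 43.07471318 44.04985564]Traceback (most recent call last):
  File "<stdin>", line 6, in <module>
    return _quantile_unchecked(
        a, q, axis, out, overwrite_input, method, keepdims, weights)
    return _ureduce(a,
                    func=_quantile_ureduce_func,
    ...<5 lines>...
                    overwrite_input=overwrite_input,
                    method=method)
    r = func(a, **kwargs)
    result = _quantile(arr,
                       quantiles=q,
    ...<2 lines>...
                       out=out,
                       weights=wgt)
    slices_having_nans = np.isnan(arr[-1, ...])
                                  ~~~^^^^^^^^^
IndexError: index -1 is out of bounds for axis 0 with size 0
```

The cup is sliding down with the cone, and its face is about 3 mm lower. I continue in small steps.

```bash
for i in 1 2 3; do python3 -m creep '[0.0002,0,-0.0003,0,0.0002,0,-0.0006,0,0.0002,0,-0.0006,0]' | egrep 'ee_pos|force'; done
```

```text
ee_pos: [638.3, -241.0, 70.4]
ft_force: [-1.1, -3.0, -0.4]
grasp_force: 30.0
ee_pos: [638.5, -241.0, 69.8]
ft_force: [-1.7, -1.9, -0.5]
grasp_force: 30.0
ee_pos: [638.7, -241.0, 69.2]
ft_force: [-4.6, -2.8, 0.4]
grasp_force: 30.0
```

```bash
for i in 1 2; do python3 -m creep '[0,0,-0.0003,0,0,0,-0.0006,0,0,0,-0.0006,0]' | egrep 'ee_pos|force'; done
```

```text
ee_pos: [638.7, -241.0, 68.6]
ft_force: [-3.9, -2.7, 0.2]
grasp_force: 30.0
ee_pos: [638.7, -241.0, 68.0]
ft_force: [-4.5, -3.1, -0.9]
grasp_force: 30.0
```

```bash
python3 -m creep '[-0.0004,-0.0004,0,0,-0.0005,-0.0005,-0.0003,0,-0.0005,-0.0005,-0.0003,0]' | egrep 'ee_pos|force'; for i in 1 2; do python3 -m creep '[0,0,-0.0002,0,0,0,-0.0004,0,0,0,-0.0004,0]' | egrep 'ee_pos|force'; done
```

```text
ee_pos: [638.6, -241.2, 67.8]
ft_force: [-4.3, 0.6, -0.0]
grasp_force: 30.0
ee_pos: [638.7, -241.2, 67.7]
ft_force: [-4.8, 0.2, 1.8]
grasp_force: 30.0
ee_pos: [638.8, -241.2, 67.7]
ft_force: [-5.3, 1.7, 4.1]
grasp_force: 30.0
```

```bash
python3 -m creep '[-0.0005,0,0,0,-0.0008,0,0,0,-0.0008,0,0,0]' | egrep 'ee_pos|force'; for i in 1 2; do python3 -m creep '[0,0,-0.0002,0,0,0,-0.0004,0,0,0,-0.0004,0]' | egrep 'ee_pos|force'; done
```

```text
ee_pos: [638.5, -241.3, 67.7]
ft_force: [-3.7, 2.5, 5.4]
grasp_force: 30.0
ee_pos: [638.6, -241.3, 67.6]
ft_force: [-4.8, 2.9, 7.9]
grasp_force: 30.0
ee_pos: [638.7, -241.4, 67.6]
ft_force: [-4.3, 3.5, 9.4]
grasp_force: 30.0
```

```bash
python3 -m creep '[-0.0005,0.0,-0.0003,0,-0.0008,0.0003,-0.0006,0,-0.0008,0.0003,-0.0007,0]' | egrep 'ee_pos|force';  python3 -m creep '[0,0,-0.0002,0,0,0,-0.0004,0,0,0,-0.0004,0,0,0,-0.0004,0]' | egrep 'ee_pos|force'
```

```text
ee_pos: [638.6, -241.4, 67.6]
ft_force: [-4.3, 3.4, 13.9]
grasp_force: 30.0
ee_pos: [638.7, -241.3, 67.5]
ft_force: [-5.4, 3.4, 16.2]
grasp_force: 30.0
```

The cup is hard on its stop: the reading is 16 N with z static. I relieve the force, then open slightly.

```bash
python3 -m creep '[0,0,0.0008,0,-0.0003,-0.0004,0.0016,0,-0.0006,-0.0006,0.0024,0,-0.0006,-0.0006,0.0024,0]' | egrep 'ee_pos|force';  python3 -m creep '[0,0,0,0,0,0,0,0,0,0,0,0,0,0,0,0,0,0,0,0]' 0.38; python3 - <<'E'
from h import *
for n in('side','top'):
    im,d=snap(n,n+'2')
im=cv2.imread('pics/side2.png')[220:380,300:500]; cv2.imwrite('pics/c2.png',cv2.resize(im,(750,600),interpolation=2))
o,im,d,P,p=wcloud(); q=np.hypot(P[...,0]-637.5,P[...,1]+241.5)
np.save('w3.npy',P)
m=(d>0)&(q<30)
for a,b in((50,60),(68,82),(85,98),(98,125)):
    w=P[m&(P[...,2]>a)&(P[...,2]<b)]
    if len(w)>5: print(a,b,len(w),np.percentile(w[:,2],[5,50,95]).round(1),cv2.minEnclosingCircle(w[:,:2].astype(np.float32)))
E
```

```text
ee_pos: [638.0, -241.6, 67.8]
ft_force: [2.0, 3.1, -0.0]
grasp_force: 30.0
t: 13.83
ee_pos: [636.7, -242.2, 67.7]
orientation: [3.108, 0.46, -0.0]
ft_force: [-0.7, -0.2, 0.2]
width: 33.6
grasp_force: 0.0
50 60 4330 [53.5 54.7 55.9] ((637.3289794921875, -241.64382934570312), 27.366086959838867)
68 82 1216 [68.8 75.4 81.4] ((645.338623046875, -239.47889709472656), 25.498022079467773)
85 98 1518 [85.7 91.7 97.4] ((646.0669555664062, -239.18421936035156), 26.084522247314453)
98 125 5288 [ 99.8 106.9 123.3] ((646.96533203125, -238.9058380126953), 28.059846878051758)
```

View pics/c2.png

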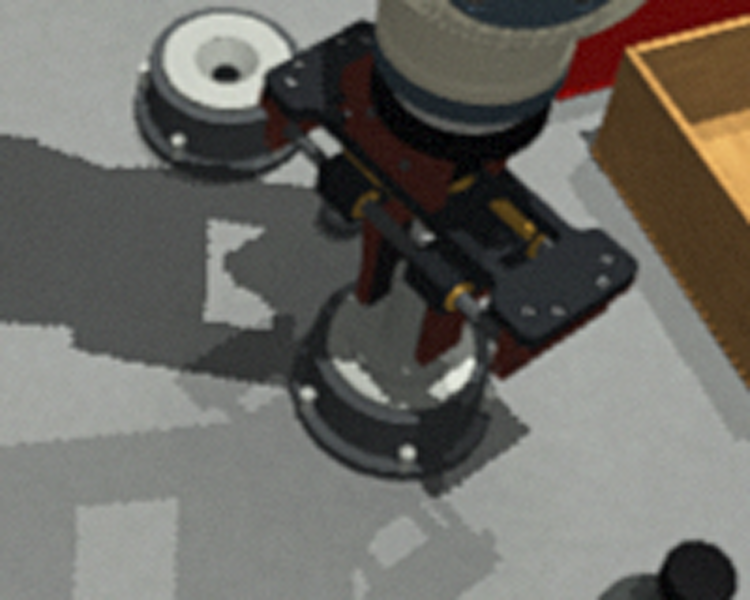

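The stub stands upright and seated, with its collar top at z 54.7. That puts the foot at 31.7 and the mid point at 69.2, inside 61–74. I raise the loose fingers to the top of the shaft and push sideways, measuring tilt from the collar plane.

```bash
cat >> h.py <<'E'
def tilt():
    o,im,d,P,p=wcloud(); q=np.hypot(P[...,0]-637.3,P[...,1]+241.6)
    w=P[(d>0)&(q<26)&(q>13)&(abs(P[...,2]-54.7)<6)]
    for _ in range(4):
        c,*_r=np.linalg.lstsq(np.c_[w[:,:2]-[637.3,-241.6],np.ones(len(w))],w[:,2],rcond=None)
        e=w[:,2]-np.c_[w[:,:2]-[637.3,-241.6],np.ones(len(w))]@c; w=w[abs(e)<2.5*e.std()+.1]
    top=P[(d>0)&(q<30)&(abs(P[...,2]-106.5)<2.5)]
    print('tilt deg',np.degrees(np.arctan(np.hypot(*c[:2]))).round(2),'dir',(-c[:2]).round(3),'zc',c[2].round(1),len(w),e.std().round(2),o['ee_pos'].round(1),o['ft_force'].round(1),round(o['width'],1))
E
python3 -c "from h import *;tilt()"
python3 -m creep '[0,0,0.006,0,0,0,0.016,0,0,0,0.025,0,0,0,0.025,0,0,0,0.025,0]'|egrep 'ee_pos|force'
python3 -m creep '[0.0005,-0.001,0,0,0.001,-0.003,0,0,0.0014,-0.0048,0,0,0.0014,-0.0048,0,0,0.0014,-0.0048,0,0]'|egrep 'ee_pos|force'
python3 -c "from h import *;tilt()"
```

```text
tilt deg 0.36 dir [0.005 0.004] zc 54.8 3348 0.58 [ 636.7 -242.    67.8] [-0.6  0.9  0.8] 33.2
ee_pos: [637.5, -242.2, 94.3]
ft_force: [-0.4, 0.8, 0.4]
grasp_force: 0.0
ee_pos: [638.0, -246.8, 92.4]
ft_force: [0.8, -0.1, -0.8]
grasp_force: 0.0
tilt deg 0.38 dir [0.005 0.004] zc 54.8 3214 0.59 [ 638.  -246.8   92.4] [ 0.8 -0.1 -0.8] 33.3
```

```bash
for i in 1 2; do python3 -m creep '[0.0002,-0.0005,0,0,0.0004,-0.001,0,0,0.0005,-0.0015,0,0,0.0005,-0.0015,0,0,0.0005,-0.0015,0,0]'|egrep 'ft_force'
python3 -c "from h import *;tilt()"; done
```

```text
ft_force: [-0.1, 1.6, 0.1]
tilt deg 0.52 dir [ 0.008 -0.004] zc 54.9 3149 0.6 [ 638.5 -247.9   92.7] [-0.1  1.6  0.1] 33.5
ft_force: [-1.0, 4.8, 5.0]
tilt deg 1.87 dir [ 0.016 -0.028] zc 55.3 3073 0.59 [ 639.2 -249.4   93.1] [-1.   4.8  5. ] 33.8
```

```bash
for i in 1 2; do python3 -m creep '[0.0002,-0.0005,0.0006,0,0.0004,-0.001,0.001,0,0.0005,-0.0015,0.0014,0,0.0005,-0.0015,0.0014,0]'|egrep 'ft_force'
python3 -c "from h import *;tilt()"; done
```

```text
ft_force: [-1.3, 4.6, 2.6]
tilt deg 4.07 dir [ 0.028 -0.066] zc 56.2 2982 0.6 [ 639.7 -251.3   94.3] [-1.3  4.6  2.6] 33.6
ft_force: [-0.9, 2.3, 0.8]
tilt deg 6.28 dir [ 0.039 -0.103] zc 57.2 2901 0.6 [ 640.2 -252.9   95.5] [-0.9  2.3  0.8] 33.2
```

Tilt is about 6.2°. I ease it back.

```bash
python3 -m creep '[0,0,0,0,0,0,0,0,-0.0004,0.001,-0.0008,0,-0.0008,0.0022,-0.0016,0,-0.0012,0.0036,-0.0024,0,-0.0016,0.005,-0.0028,0,-0.002,0.0064,-0.0028,0,-0.0027,0.0085,-0.0028,0,-0.0035,0.0108,-0.0028,0,-0.0035,0.0108,-0.0028,0]'|egrep 'ee_pos|ft_force'
python3 -m creep '[0,0,0,0,0,0,0,0]'|egrep 'ee_pos|ft_force'
python3 -c "from h import *;tilt()"
```

```text
ee_pos: [636.6, -241.6, 92.9]
ft_force: [-0.4, 0.3, 1.0]
ee_pos: [636.8, -242.0, 92.9]
ft_force: [-0.2, 0.3, 0.9]
tilt deg 0.14 dir [ 0.002 -0.   ] zc 54.8 3287 0.6 [ 636.8 -242.    92.9] [-0.2  0.3  0.9] 33.4
```

It settled back to 0.1° with the collar at 54.8, so it is fully seated. I open and retreat.

```bash
python3 -m creep '[0,0,0,0,0,0,0,0,0,0,0,0,0,0,0,0]' 0.6|egrep 'ee_pos|ft_force|width'
python3 -m creep '[0,0,0.01,0,0,0,0.03,0,0,0,0.06,0,-0.03,0,0.09,0,-0.06,0,0.1,0,-0.08,0,0.1,0,-0.08,0,0.1,0,-0.08,0,0.1,0]'|egrep 'ee_pos|ft_force'
python3 - <<'E'
from h import *
tilt(); im,_=snap('wrist','wend')
E
```

```text
ee_pos: [636.7, -241.9, 92.8]
ft_force: [-0.1, -0.3, 0.0]
width: 51.9
ee_pos: [556.6, -242.1, 194.0]
ft_force: [0.4, -0.7, -0.7]
tilt deg 0.24 dir [0.004 0.001] zc 54.8 2223 0.71 [ 556.6 -242.1  194. ] [ 0.4 -0.7 -0.7] 52.5
```

View pics/wend.png

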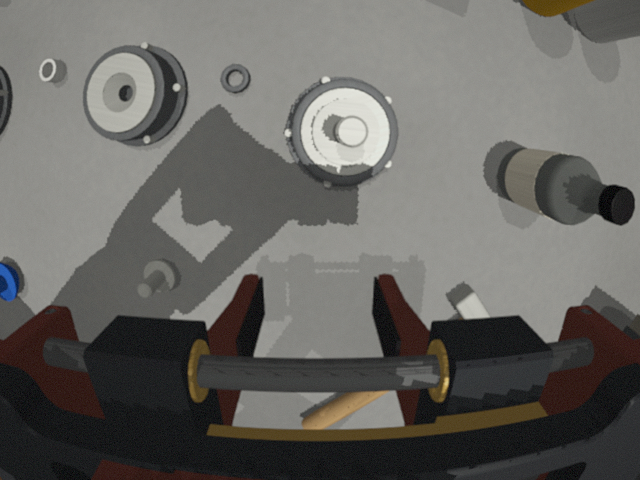

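The stub stands upright in the matching hub at (345,130), the other things are in place, and the gripper is clear.

```bash
python3 -c "from workcell import ticket;print(ticket.close_job())"
```

```text
the job is handed in; nothing more can be done
None
```

The big stub is seated upright in the matching hub with its cup home on the stop: the highest reading was about 16 N (roughly 20 N on the cup with the stub's own weight). I rocked it about 6.2°, it settled back to within 0.3° of upright, I let go, and the job is handed in.

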